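# Set the radar module on the white test stand

### The arm

A 6-joint arm with a two-finger parallel gripper is mounted at the origin on the work surface. World frame = base frame: x ahead of the robot, y to its left, z up, the work surface at z = 0. Lengths are in mm, angles in degrees, forces in N, time in s.
With the tool pointing down it reaches from about 400 to 825 mm from the base axis. Payload 7 kg.
Tool frame: the origin (TCP) lies midway between the tips of the shut fingers; the grasp point (between the pads) lies arm.grip_depth behind it (arm.grip_depth is the distance from the TCP to the grasp point, in mm); z points along the fingers, y is the line along which they close (so a half turn about z gives the same grasp; the last joint's range is limited). The gripper opens to 85 mm and grips with 20 to 120 N. Pads are 22 mm wide; open, the fingers measure 114 mm over their backs; the gripper's body (76 mm by 85 mm) begins 54 mm behind the grasp point. The pads swing forward as they close: fully open they stand 13 mm farther back than shut.
Start: joints at [-56.144, 20.546, 0.682, 0, -70.136, -16.507], TCP at [201.254, -644.276, 231.302] pointing down, gripper open.
Joint ranges: [-176.03, 176.03], [-82.01, 121.73], [-58.28, 71.71], [-173.87, 95.51], [-174.79, -0.11], [-173.66, 173.66]. Speed limits (degrees/s): [136.94, 136.94, 172.46, 180, 180, 180].

### API

Orientations are given as [roll, pitch, yaw] about the fixed x, y, z axes, in that order (R = Rz(yaw) Ry(pitch) Rx(roll)).
In Python, from plant import arm gives the robot as it stands.
- The arm moves only by the tool play_rows, never from a script. Its argument "steps" is a list that holds one entry, the list of rows, each a list of 5 numbers: the finger opening in mm, from 0 to 85.4, then the shift along the tool's x, y, z in mm, then the turn about the tool's z in rad. In form: [[[fingers, dx, dy, dz, yaw], ...]]. A call has exactly 8 rows; each row shifts and turns the commanded pose from where the row before left it, along the tool's axes as they then stand; what a row does not reach is not made up. A row lasts 1/8 s, in which the tool goes at most 62.5 mm and 10.7 degrees, less where a joint would pass 70% of its speed; a pose out of reach is approached as far as the arm can. A call with a gripper value outside its range is refused whole. The fingers move at their own pace and stop on an object; the grip force is fixed at half the most. Time passes only in rows, so rows that do not move let the fingers close, or fill a call up. It gives the time, the measured TCP pose, the force, the opening and the grip force at its end, in the units of the state.
- arm.get_obs(): the state, without advancing time (a new reading comes with each control period).
- arm.snapshot(name): name is "side" or "top"; returns a dict with "img" (420x560x3 uint8, red, green, blue), "depth" (420x560 float32, mm along the optical axis (not along the pixel's ray), 0 where there is no reading), "intrinsics" (3x3 intrinsics, pixels), "k1" (the pictures are not rectified: a ray, as slopes to the right and down, at radius r is drawn at 1 + k1 r^2 times it, then the intrinsics apply), "rvec" (rotation vector, rad) and "tvec" (3), from world to camera coordinates, as OpenCV has them. Camera axes: x right, y down, z forward; pixel columns grow to the right and rows downward; lengths in mm; the calibration is good to about 2 mm. A picture is of the moment at which its call begins.
- arm.close_job(): hands the job in; it is judged then, once.
The state is a dict: "time": time; "q": joint angles; "dq": joint speeds; "tau": joint torques, N m; "eef_pos": TCP position; "orientation": TCP orientation; "ft_force": force on the tool from outside, world axes, zero at the start; "ft_torque": the same for the moment, N m; "width": finger opening in mm; "gripper_force": force on a finger pad.
Only numpy, scipy, OpenCV 4.12 (cv2) and the standard library are available. Lean on these libraries where they do the work, as an engineer would, in place of code of your own. Each camera call takes 0.05 s, during which the arm holds its last target. There are 200 camera calls.

### The job

Pick up the radar module (the green board with the eight gold patches) and set it, patches up, flat and centred on top of the narrow white test stand, with its long side along the stand's long side. Set it down gently rather than dropping it, let go, and leave the other two modules where they lie.

Things in the scene. Friction and masses are not known exactly. Their poses are not given: they have to be found in the camera images.
- radar_module: Radar sensor module, a block 60 (x) x 40 (y) x 22 (z) mm, about 60 to 130 g: a dark grey metal carrier 18 mm high with a green board 4 mm thick on top, bearing eight gold rectangles in two rows of four. It lies patches up on the bench (z = 0), right of the middle as the robot sees it. Origin: centre of its underside; x along the 60 mm side, z up out of the patches. Can be gripped across the 40 mm width.
- test_stand: White plastic test stand, fixed to the bench, left of the middle as the robot sees it: a foot 110 (x) x 90 (y) x 12 mm carrying an upright rib 64 mm long (x) and 26 mm wide (y) whose flat top (covered by a thin dark grey pad) is 100 mm above the bench. Origin: centre of the foot's underside, straight below the centre of the rib's top; x along the rib, z up. A blue stand of the same shape and size stands about 170 to 270 mm away, also empty: not the one wanted.
- shield_module: Bystander: module of the same size and carrier, green board, with one large silver metal cover in place of gold patches. Lies loose among the modules. Origin and axes as for the radar module.
- blue_module: Bystander: module of the same size and carrier, with gold patches but a blue board. Lies loose among the modules. Origin and axes as for the radar module.
There are look-alikes about, which are no part of the job. What is shaped like the radar_module but orange is not meant. Leave any turquoise look-alike of the test_stand alone.

How it is judged:
By the outcome, as a careful person would: the job done as asked, in the order asked, and still so for the second after the job is handed in, with the robot touching nothing.
It also fails if it takes over 35 s, if anything falls off the work surface, if the arm or the gripper's body presses on something with over 40 N, if the wrist force passes 120 N, or if a joint passes its speed limit or range.

## Working session

There is one attempt and no reset: what is moved stays moved. The work goes in short steps, Python scripts to look and compute and a tool call to move; the robot and the scene stay as the last step left them, time stands still between calls to the robot, and variables do not carry over. Pictures are saved under pics/ and viewed, at most 10 in all, crops included, and the job is handed in when it is done.

Besides the shell and the picture viewer there is one more tool, called after "Call:" in YAML: its name, and indented under it one key for each argument. play_rows: Moves the arm, as the interface text tells. Its arguments: {"type":"object","properties":{"steps":{"type":"array"}},"required":["steps"]}

```bash
mkdir -p pics
cat > h.py <<'E'
import numpy as np, cv2
from plant import arm
def cam(n):
    s=arm.snapshot(n); R=cv2.Rodrigues(np.array(s["rvec"],float))[0]; return s,R,np.array(s["tvec"],float).ravel()
def rays(s,px):
    k=float(np.ravel(s["k1"])[0]); return cv2.undistortPoints(np.array(px,float).reshape(-1,1,2),np.array(s["intrinsics"],float),np.array([k,0,0,0,0.])).reshape(-1,2)
def onplane(s,R,t,px,z):
    r=rays(s,px); d=np.c_[r,np.ones(len(r))]@R; c=-R.T@t
    return c+d*((z-c[2])/d[:,2])[:,None]
E
python3 - <<'E'
from h import *
for n in("top","side"):
    s,R,t=cam(n); cv2.imwrite(f"pics/{n}0.png",s["img"][...,::-1]); np.savez(f"{n}0.npz",**s); print(n,-R.T@t,R[2],s["k1"],s["intrinsics"])
print(arm.get_obs(),arm.grip_depth)
E
```

```text
top [ 345.67589123  -20.42506446 1041.21986887] [ 0.13295506  0.02317482 -0.99085109] -0.12502845187313383 [[423.89922279   0.         275.33058044]
 [  0.         423.89922279 208.56494187]
 [  0.           0.           1.        ]]
side [ 345.58347839 -795.37010662  494.41374818] [ 0.15565778  0.86339804 -0.4799109 ] -0.12042502289677168 [[447.78545209   0.         267.01395851]
 [  0.         447.78545209 210.47252953]
 [  0.           0.           1.        ]]
{'time': 0.1, 'q': array([-5.61441314e+01,  2.05865366e+01,  6.39815879e-01, -1.66771584e-02,
       -7.01363478e+01, -1.65071901e+01]), 'dq': array([-0.00315033, -0.04469327,  0.23515427,  0.12601823,  0.05638866,
       -0.08428703]), 'tau': array([-2.27530210e-03, -5.84765518e+01,  2.94108725e+01,  6.95470199e+00,
       -3.22172004e-03, -1.00445740e-05]), 'eef_pos': array([ 201.12209251, -643.89576376,  230.4756991 ]), 'orientation': array([ 1.79915900e+02, -8.57238992e-03, -1.62656993e+02]), 'ft_force': array([ 0.09669072,  0.04423428, -0.24260805]), 'ft_torque': array([ 0.02487945,  0.00345511, -0.00811619]), 'gripper_force': 0.0, 'width': 85.55829469545297} 18.700000000000003
```

View pics/top0.png

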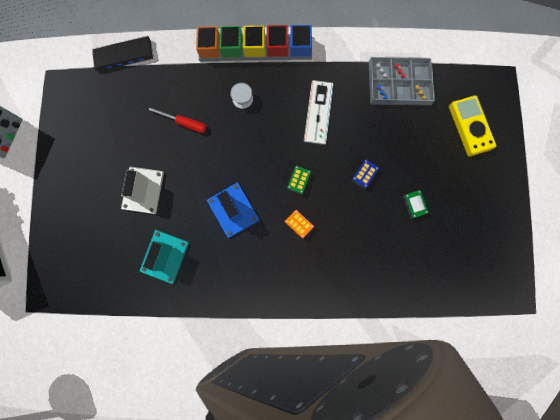

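View pics/side0.png

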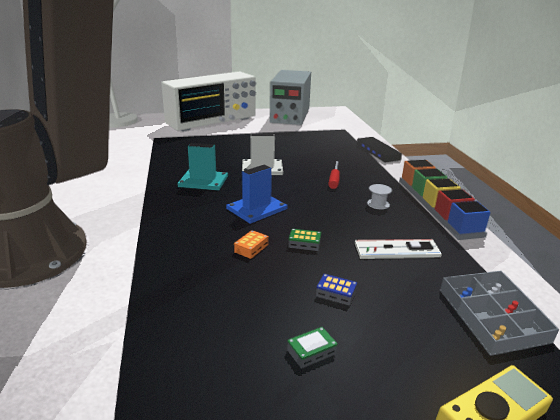

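Top view: radar module at (299,180), white stand at (143,190) with its pad near (129,183). The blue, turquoise and orange items and the other two modules are clearly distinct. Next I measure the radar and the stand.

```bash
cat > m.py <<'E'
from h import *
def rect(P):
    (c,wh,a)=cv2.minAreaRect(P[:,:2].astype(np.float32)); 
    if wh[0]<wh[1]: wh=wh[::-1]; a+=90
    a=(a+90)%180-90
    return np.round(c,1),np.round(wh,1),round(a,1)
def biggest(m):
    n,l,st,_=cv2.connectedComponentsWithStats(m.astype(np.uint8)); return l==1+np.argmax(st[1:,4])
def world(s,R,t):
    d=s["depth"]; v,u=np.indices(d.shape); r=rays(s,np.stack([u,v],-1).reshape(-1,2))
    X=np.c_[r,np.ones(len(r))]*d.reshape(-1,1); return ((X-t)@R).reshape(d.shape+(3,))
E
python3 - <<'E'
from m import *
out=[]
for n,(rx,ry),(sx,sy) in(("top",(299,180),(143,190)),("side",(305,239),(262,155))):
    s=dict(np.load(n+"0.npz")); R=cv2.Rodrigues(s["rvec"])[0]; t=s["tvec"].ravel(); im=s["img"].astype(int)
    hsv=cv2.cvtColor(s["img"],cv2.COLOR_RGB2HSV); v,u=np.indices(im.shape[:2])
    m=(hsv[...,1]>80)&(hsv[...,0]>18)&(hsv[...,0]<90)&(hsv[...,2]>45)&(abs(u-rx)<24)&(abs(v-ry)<24)
    m=biggest(m); p=np.argwhere(m)[:,::-1]; print(n,"radar",m.sum(),rect(onplane(s,R,t,p,22)))
    W=world(s,R,t); near=(abs(u-sx)<35)&(abs(v-sy)<35)&(s["depth"]>0)
    k=near&(abs(W[...,2]-100)<8); P=W[k]; print("rib",k.sum(),np.median(P,0),rect(P), np.argwhere(k).min(0),np.argwhere(k).max(0))
    k=near&(abs(W[...,2]-12)<4)&(hsv[...,2]>120); P=W[k]; print("foot",k.sum(),np.median(P[:,2]),rect(P))
    k=near&(im.min(2)>110)&(hsv[...,1]<60)
    if n=="top":
        c=cv2.resize(s["img"][150:230,100:180],(560,560),interpolation=2); c2=cv2.resize(s["img"][160:200,280:320],(240,240),interpolation=2)
    else: c3=cv2.resize(s["img"][125:185,225:300],(240,192),interpolation=2)
o=np.zeros((560,800,3),np.uint8);o[:,:560]=c;o[:240,560:]=c2;o[240:432,560:]=c3
cv2.imwrite("pics/c.png",o[...,::-1])
E
```

```text
top radar 433 (array([555.5, -53.2]), array([62.8, 43.1]), -20.7)
rib 315 [531.90951407 340.03289127  99.39850467] (array([532.4, 341.2]), array([63.7, 28.1]), -7.1) [170 122] [197 137]
foot 799 11.424124127619024 (array([532.6, 341.3]), array([110.9,  90.4]), -8.6)
side radar 370 (array([555.6, -59. ]), array([61.7, 47.2]), -21.3)
rib 332 [500.81813404 113.62612804  98.20732252] (array([507.7, 215.6]), array([282.2,  61. ]), 78.1) [133 243] [177 273]
foot 197 10.223006988963348 (array([533.3, 337.4]), array([107.,  89.]), -8.9)
```

View pics/c.png

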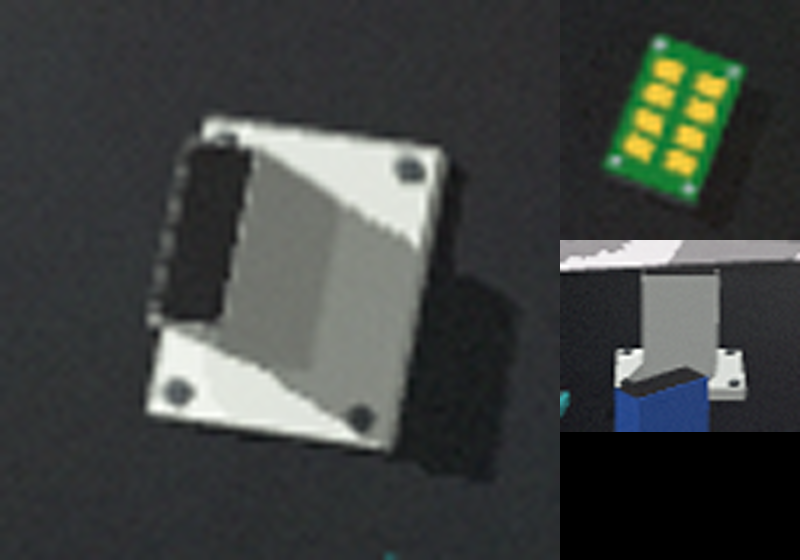

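The crop shows a clean radar board at (299,180) and the stand's dark pad within an unobstructed foot. Radar ≈ (555.5,-53.5), long axis at -21°. Stand ≈ (532.5,341), axis at -8.6°. The tool yaw needs to be 159°: I turn first, then travel.

Call:
play_rows:
  steps:
    - [[85, 0, 0, 0, 0.167], [85, 0, 0, 0, 0.167], [85, 0, 0, 0, 0.167], [85, 0, 0, 0, 0.167], [85, -8.5, 48.5, 0, 0], [85, -8.5, 48.5, 0, 0], [85, -8.5, 48.5, 0, 0], [85, -8.5, 48.5, 0, 0]]

```text
time: 1.1
eef_pos: [302.7, -473.7, 230.9]
orientation: [180.0, -0.0, 159.1]
ft_force: [1.0, -0.6, 0.1]
width: 84.7
gripper_force: 0.0
```

Call:
play_rows:
  steps:
    - [[85, -8.5, 48.5, 0, 0], [85, -8.5, 48.5, 0, 0], [85, -8.5, 48.5, 0, 0], [85, -8.5, 48.5, 0, 0], [85, -8.5, 48.5, 0, 0], [85, -8.5, 48.5, 0, 0], [85, -8.5, 48.5, 0, 0], [85, -8.5, 48.5, 0, 0]]

```text
time: 2.1
eef_pos: [504.8, -135.5, 231.2]
orientation: [180.0, -0.0, 159.1]
ft_force: [1.7, 0.5, -0.6]
width: 85.1
gripper_force: 0.0
```

Call:
play_rows:
  steps:
    - [[85, -9, 47.4, 0, 0], [85, -9, 47.4, 0, 0], [85, 0, 0, 30, 0], [85, 0, 0, 40, 0], [85, 0, 0, 40, 0], [85, 0, 0, 20, 0], [85, 0, 0, 0, 0], [85, 0, 0, 0, 0]]

```text
time: 3.1
eef_pos: [555.6, -54.9, 102.1]
orientation: [180.0, 0.0, 159.1]
ft_force: [-0.1, -0.1, 0.1]
width: 84.8
gripper_force: 0.0
```

Run:
```python
from m import *
o=arm.get_obs();print(o["eef_pos"],o["orientation"])
for n,(rx,ry),b in(("top",(299,180),(340,240,250,360)),("side",(305,239),(200,280,250,360))):
    s,R,t=cam(n); im=s["img"]; hsv=cv2.cvtColor(im,cv2.COLOR_RGB2HSV); v,u=np.indices(im.shape[:2])
    m=(hsv[...,1]>80)&(hsv[...,0]>18)&(hsv[...,0]<90)&(hsv[...,2]>45)&(abs(u-rx)<24)&(abs(v-ry)<24)
    if m.any(): m=biggest(m); print(n,m.sum(),rect(onplane(s,R,t,np.argwhere(m)[:,::-1],22)))
    c=cv2.resize(im[120:280,200:400],(800,600),interpolation=2) if n=="side" else cv2.resize(im[110:260,220:400],(720,600))
    cv2.imwrite(f"pics/{n}1.png",c[...,::-1])
```

```text
[555.63937997 -54.93196516 102.12788714] [1.79982987e+02 4.98572404e-02 1.59089735e+02]
top 285 (array([547.6, -50.5]), array([45.6, 42.6]), -18.6)
side 371 (array([555.6, -58.9]), array([61.6, 47.5]), -21.8)
```

View pics/side1.png

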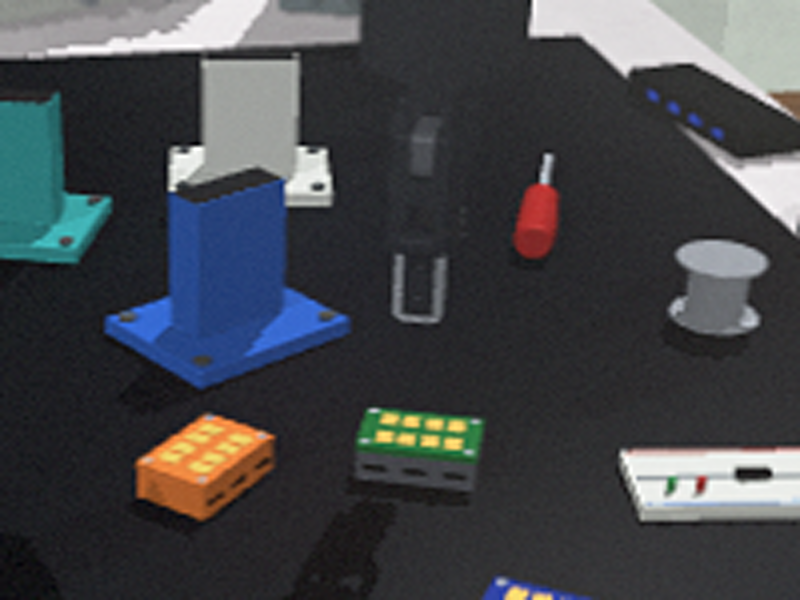

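Module lies free between the open fingers, with clear space all round, at crop (420,450). I descend and close.

Call:
play_rows:
  steps:
    - [[70, 0, 0, 30, 0], [65, 0, 0, 30, 0], [65, 0, 0, 20, 0], [65, 0, 0, 10, 0], [65, 0, 0, 5, 0], [65, 0, 0, 5, 0], [65, 0, 0, 0, 0], [65, 0, 0, 0, 0]]

```text
time: 4.2
eef_pos: [555.4, -54.9, 1.8]
orientation: [180.0, 0.0, 159.1]
ft_force: [-1.1, 0.6, 0.2]
width: 64.8
gripper_force: 0.0
```

Call:
play_rows:
  steps:
    - [[55, 0, 0, 0, 0], [50, 0, 0, 0, 0], [46, 0, 0, 0, 0], [42, 0, 0, 0, 0], [38, 0, 0, 0, 0], [30, 0, 0, 0, 0], [30, 0, 0, 0, 0], [30, 0, 0, 0, 0]]

```text
time: 5.2
eef_pos: [555.3, -54.9, 1.7]
orientation: [180.0, 0.0, 159.1]
ft_force: [-0.5, 1.5, 5.4]
width: 39.0
gripper_force: 59.9
```

Call:
play_rows:
  steps:
    - [[30, 0, 0, -5, 0], [30, 0, 0, -15, 0], [30, 0, 0, -30, 0], [30, 0, 0, -40, 0], [30, 0, 0, -40, 0], [30, 0, 0, -30, 0], [30, 0, 0, -10, 0], [30, 0, 0, 0, 0]]

```text
time: 6.2
eef_pos: [555.0, -54.9, 171.8]
orientation: [180.0, 0.0, 159.1]
ft_force: [-0.1, 0.1, -0.6]
width: 38.7
gripper_force: 60.5
```

Run:
```python
from m import *
o=arm.get_obs();print(o["eef_pos"],o["orientation"],o["ft_force"])
s,R,t=cam("side"); im=s["img"]; hsv=cv2.cvtColor(im,cv2.COLOR_RGB2HSV)
p=o["eef_pos"]; px=cv2.projectPoints(p.reshape(1,3),R,t,s["intrinsics"],np.array([s["k1"],0,0,0,0.]))[0].ravel(); print(px)
u,v=map(int,px); np.savez("side2.npz",**s)
cv2.imwrite("pics/side2.png",cv2.resize(im[v-70:v+50,u-80:u+80],(800,600),interpolation=2)[...,::-1])
```

```text
[555.00043659 -54.90573969 171.81742228] [1.79951423e+02 4.58490375e-02 1.59065285e+02] [-0.09864576  0.13001397 -0.55619882]
[308.03435311 165.36540369]
```

View pics/side2.png

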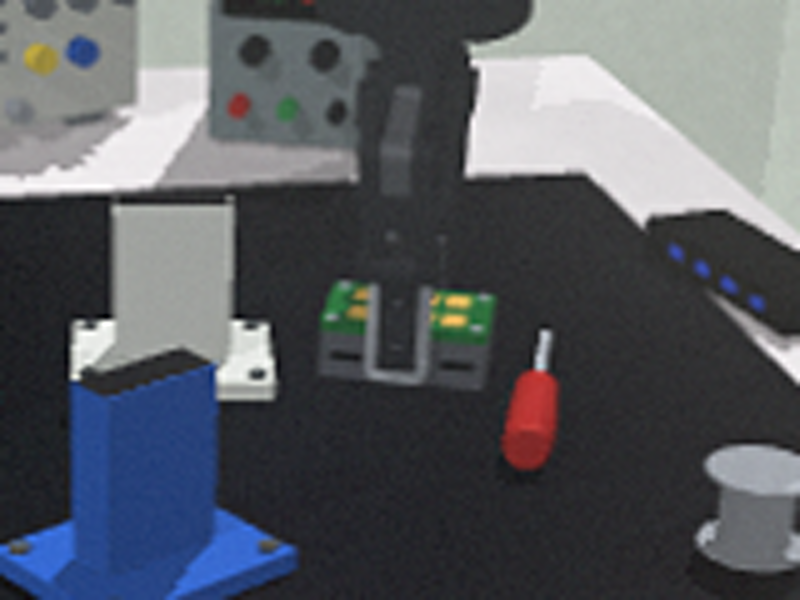

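The module is held level, with the finger on its middle (crop (400,335)). Now carry it to the stand.

Call:
play_rows:
  steps:
    - [[30, 0, 0, 0, -0.107], [30, 0, 0, 0, -0.108], [30, 5, 24, 0, 0], [30, 8, 38, 0, 0], [30, 9, 43, 0, 0], [30, 9, 43, 0, 0], [30, 9, 43, 0, 0], [30, 9, 43, 0, 0]]

```text
time: 7.25
eef_pos: [540.6, 184.7, 169.5]
orientation: [-179.9, -0.1, 171.4]
ft_force: [1.1, 0.3, -1.4]
width: 38.7
gripper_force: 60.5
```

Call:
play_rows:
  steps:
    - [[30, 9, 43, 0, 0], [30, 9, 43, 0, 0], [30, 8, 38, 0, 0], [30, 6.4, 30.2, 0, 0], [30, 0, 0, 20, 0], [30, 0, 0, 20, 0], [30, 0, 0, 5, 0], [30, 0, 0, 0, 0]]

```text
time: 8.25
eef_pos: [532.7, 340.8, 125.9]
orientation: [-179.9, -0.0, 171.4]
ft_force: [0.5, 0.4, -0.5]
width: 38.8
gripper_force: 60.6
```

```bash
cat > chk.py <<'E'
from m import *
import sys
k=sys.argv[1]; o=arm.get_obs();print(o["eef_pos"],o["orientation"],o["ft_force"],o["width"]); p=o["eef_pos"]
O=[]
for n in("top","side"):
    s,R,t=cam(n); im=s["img"]; hsv=cv2.cvtColor(im,cv2.COLOR_RGB2HSV); np.savez(n+k,**s)
    u,v=cv2.projectPoints(p.reshape(1,3),R,t,s["intrinsics"],np.array([s["k1"],0,0,0,0.]))[0].ravel().astype(int); a=max(u-40,0); b=max(v-35,0); print(n,u,v,a,b)
    O.append(cv2.resize(im[b:b+80,a:a+80],(400,400),interpolation=2))
    W=world(s,R,t); d=s["depth"]>0; c=(abs(W[...,0]-p[0])<70)&(abs(W[...,1]-p[1])<70)&d
    g=c&(hsv[...,1]>80)&(hsv[...,0]>18)&(hsv[...,0]<85)&(hsv[...,2]>45)
    if g.sum()>20: print("board",g.sum(),np.median(W[g],0),rect(W[g]))
    h=W[...,2]; 
    f=c&(abs(h-12)<4)&(hsv[...,2]>120)
    if f.sum()>20: print("foot",f.sum(),rect(W[f]))
cv2.imwrite(f"pics/c{k}.png",np.hstack(O)[...,::-1])
E
python3 chk.py 3
```

```text
[532.66619172 340.76393907 125.88665025] [-1.79934831e+02 -2.88589274e-02  1.71385221e+02] [ 0.51549386  0.40195673 -0.45284787] 38.752168930243165
top 124 180 84 145
board 211 [513.96618391 337.10860438 145.27944971] (array([541.5, 333.2]), array([143.2,  76.7]), 19.8)
foot 805 (array([532.3, 340.7]), array([110.7,  90.3]), -8.2)
side 261 124 221 89
board 71 [543.53101369 326.96144749 145.70370379] (array([533.8, 333.3]), array([56.1, 35.3]), -7.3)
foot 200 (array([532.7, 338.3]), array([108.2,  88.6]), -10.6)
```

View pics/c3.png

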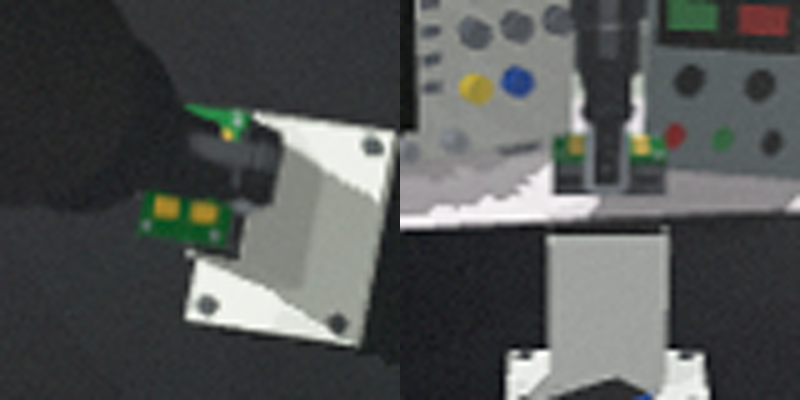

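The module hangs level and centred over the rib (side crop: module middle 609, rib middle 607). I lower it gently.

Call:
play_rows:
  steps:
    - [[30, 0, 0, 8, 0], [30, 0, 0, 6, 0], [30, 0, 0, 4, 0], [30, 0, 0, 2, 0], [30, 0, 0, 1, 0], [30, 0, 0, 1, 0], [30, 0, 0, 0, 0], [30, 0, 0, 0, 0]]

```text
time: 9.35
eef_pos: [532.7, 341.1, 104.4]
orientation: [180.0, 0.0, 171.4]
ft_force: [-0.7, 0.0, -1.8]
width: 38.9
gripper_force: 60.6
```

Call:
play_rows:
  steps:
    - [[30, 0, 0, 0.5, 0], [30, 0, 0, 0.5, 0], [30, 0, 0, 0.5, 0], [30, 0, 0, 0, 0], [30, 0, 0, 0, 0], [30, 0, 0, 0, 0], [30, 0, 0, 0, 0], [30, 0, 0, 0, 0]]

```text
time: 10.35
eef_pos: [532.7, 341.1, 102.8]
orientation: [180.0, 0.0, 171.4]
ft_force: [0.4, 0.3, -0.6]
width: 38.4
gripper_force: 60.6
```

Call:
play_rows:
  steps:
    - [[30, 0, 0, 0.5, 0], [30, 0, 0, 0, 0], [30, 0, 0, 0.5, 0], [30, 0, 0, 0, 0], [30, 0, 0, 0, 0], [30, 0, 0, 0, 0], [30, 0, 0, 0, 0], [30, 0, 0, 0, 0]]

```text
time: 11.35
eef_pos: [532.7, 341.1, 101.8]
orientation: [-180.0, -0.0, 171.4]
ft_force: [0.1, 0.2, -0.7]
width: 38.9
gripper_force: 60.7
```

Call:
play_rows:
  steps:
    - [[30, 0, 0, 0.5, 0], [30, 0, 0, 0, 0], [30, 0, 0, 0, 0], [30, 0, 0, 0, 0], [30, 0, 0, 0, 0], [30, 0, 0, 0, 0], [30, 0, 0, 0, 0], [30, 0, 0, 0, 0]]

```text
time: 12.35
eef_pos: [532.7, 341.1, 101.7]
orientation: [180.0, 0.0, 171.4]
ft_force: [-2.6, -0.2, 6.5]
width: 38.7
gripper_force: 61.2
```

Contact (6.5 N). I release, then retreat straight up.

Call:
play_rows:
  steps:
    - [[39, 0, 0, 0, 0], [41, 0, 0, 0, 0], [45, 0, 0, 0, 0], [50, 0, 0, 0, 0], [56, 0, 0, 0, 0], [62, 0, 0, 0, 0], [66, 0, 0, 0, 0], [66, 0, 0, 0, 0]]

```text
time: 13.35
eef_pos: [532.7, 341.1, 101.3]
orientation: [180.0, 0.0, 171.4]
ft_force: [0.4, -1.3, -0.6]
width: 66.2
gripper_force: 0.0
```

Call:
play_rows:
  steps:
    - [[66, 0, 0, -5, 0], [66, 0, 0, -15, 0], [66, 0, 0, -30, 0], [66, 0, 0, -40, 0], [66, 0, 0, -40, 0], [66, 0, -40, 0, 0], [66, 0, -45, 0, 0], [66, 0, -45, 0, 0]]

```text
time: 14.35
eef_pos: [513.0, 211.4, 232.7]
orientation: [179.9, 0.1, 171.4]
ft_force: [0.8, -0.7, 0.2]
width: 65.7
gripper_force: 0.0
```

Run:
```python
from m import *
o=arm.get_obs();print(o["time"],o["eef_pos"])
O=[]
for n,u,v,z in(("top",129,183,0),("side",262,150,0)):
    s,R,t=cam(n); im=s["img"]; hsv=cv2.cvtColor(im,cv2.COLOR_RGB2HSV); V,U=np.indices(im.shape[:2])
    m=(hsv[...,1]>80)&(hsv[...,0]>18)&(hsv[...,0]<90)&(hsv[...,2]>45)&(abs(U-u)<40)&(abs(V-v)<40)&(U>100)
    if m.any(): m=biggest(m); W=world(s,R,t)[m]; print(n,m.sum(),W[:,2].mean(),rect(onplane(s,R,t,np.argwhere(m)[:,::-1],122)))
    O.append(cv2.resize(im[v-40:v+40,u-40:u+40],(400,400),interpolation=2))
cv2.imwrite("pics/end.png",np.hstack(O)[...,::-1])
```

```text
14.35 [513.01493338 211.4193881  232.73589786]
top 213 141.60061327153736 (array([514.8, 341.8]), array([42.4, 29.2]), 80.3)
side 127 118.30459615333349 (array([532.7, 325.8]), array([56.1, 42. ]), -7.8)
```

View pics/end.png

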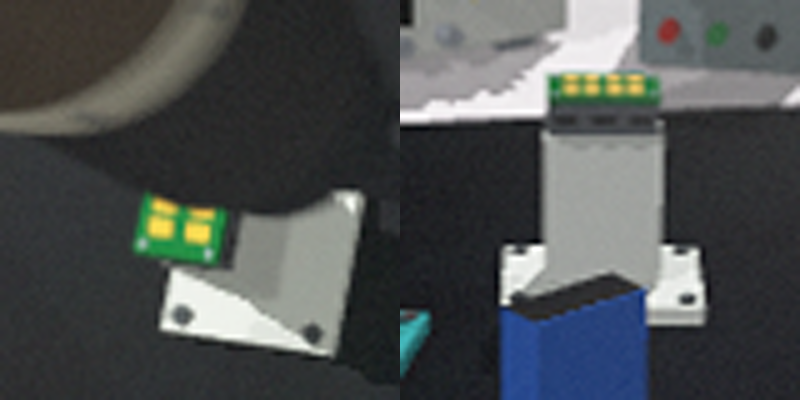

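The module sits flat and centred on the white rib (side crop: module middle 604, rib middle 603), and the gripper is clear. I hand it in.

```bash
python3 -c "
from plant import arm
print(arm.close_job())"
```

```text
the job is handed in; nothing more can be done
None
```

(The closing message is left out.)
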